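Open the latched guard gate of the knife cabinet

ROBOT

A 6-joint arm with a two-finger parallel gripper is mounted at the origin on the work surface. World frame = base frame: x ahead of the robot, y to its left, z up, the work surface at z = 0. Lengths are in m, angles in degrees, forces in N, time in s.
With the tool pointing down it reaches from about 0.35 to 0.775 m from the base axis. Payload 7.3 kg.
Tool frame: the origin (TCP) lies at the very end of the fingers, on their centre line; the grasp point (between the pads) lies 19 mm behind it (r.grip_point_offset is the distance from the TCP to the grasp point, in m); z points along the fingers, y is the direction in which the jaws open and shut (so a half turn about z gives the same grasp; the last joint's range is limited). The gripper opens to 92 mm and grips with 3 to 60 N. Pads are 19 mm wide; open, the fingers measure 130 mm over their backs; the gripper's body (75 mm by 190 mm) begins 47 mm behind the grasp point.
Start: joints at [-73.224, 19.595, 87.324, -0, 73.075, -8.365], TCP at [0.223, -0.475, 0.227] pointing down, gripper open.
Joint ranges: [-145.02, 145.02], [-44.19, 115.74], [2.07, 154.8], [-57.11, 237.11], [16.16, 152.29], [-177.93, 177.93]. Speed limits (degrees/s): [147.25, 147.25, 180, 180, 180, 180].

INTERFACE

Orientations are given as [roll, pitch, yaw] about the fixed x, y, z axes, in that order (R = Rz(yaw) Ry(pitch) Rx(roll)).
In Python, from station import r, cams gives the robot as it stands. Calls block until the motion is done:
- r.movep(position, orientation): joint-space move of the TCP to a pose.
- r.servo_line(position, orientation=None, max_speed=0.15, threshold=None): straight line of the TCP; orientation=None keeps the orientation; max_speed is the mean speed in m/s. With threshold (N) it stops when the force on the tool has changed by that much, and returns True; else False.
- r.movej(angles): joint-space move.
- r.gripper_to(opening, force=None): finger opening in m; force is the grip in N (None keeps the last); returns when the fingers have stopped.
- r.pause(seconds).
- r.inverse_kinematics(position, orientation): joint angles nearest the present ones, or None.
- r.observe(): the state.
- cams.grab_frame(name): name is "scene" or "top" or "wrist"; returns the picture (400x640x3 uint8, blue, green, red); there is no depth.
- cams.camera_info(name): a dict with "intrinsics" (3x3 intrinsics, pixels), "extrinsics" (4x4, takes a point from camera to world coordinates). Camera axes: x right, y up, looking along -z (the intrinsics and any distortion apply to the point x, -y, -z); pixel columns grow to the right and rows downward; lengths in m; the calibration is good to about 2 mm. A picture is of the moment at which its call begins: read the wrist's pose just before it. camera_info takes no time and is no camera call; for the wrist camera it gives the pose at the moment of the call.
A pose or a line that the arm cannot do raises r.MotionError and nothing moves.
- r.job_done(): hands the job in, once; it reports no verdict.
The state is a dict: "time": time; "q": joint angles; "joint_vel": joint speeds; "joint_efforts": joint torques, N m; "eef_pos": TCP position; "orientation": TCP orientation; "force": force on the tool from outside, world axes, zero at the start; "moment": the same for the moment, N m; "opening": finger opening in m.
Only numpy, scipy, OpenCV 4.12 (cv2) and the standard library are available. Lean on these libraries where they do the work, as an engineer would, in place of code of your own. Each camera call takes 0.05 s, during which the arm holds its last target.

TASK

Open the knife cabinet for the cook: take hold of the orange tab, lift the latch bar out of its keeper without straining the keeper (feel for its soft stop, never force the bar up against it or drag it over the lip), and gently swing the gate wide open, to nearly a right angle or beyond. Leave the gate standing open with the latch bar lowered again, let go, and do not disturb the kitchen things around or on the cabinet.

Things in the scene. Friction and masses are not known exactly. Their poses are not given: they have to be found in the camera images.
- tab (a point): Centre of the orange tab standing up from the steel latch bar, 217 mm above the table when shut. Tab 14 mm thick (its x, square to the gate, into the cabinet), 26 mm wide (its y, towards pivot and hinge), 40 mm tall (z), all sides free; a 10 x 18 mm steel stem leads 38 mm down to the bar. The axes turn with bar and gate. Gate and roof end at 180 mm, the latch post at 230 mm.
- latch_pivot (a point): Pivot of the latch bar on the gate's front, 155 mm above the table, 115 mm from the tab's centre along the gate towards the hinge and 62 mm below it. The bar (about 0.16 kg) turns here in the gate's plane; its round nose, 14 mm high and 8 mm thick, is 215 mm from the pivot, beyond the tab, centred at pivot height at rest.
- gate_hinge (a point): Point on the gate's upright hinge line at the left end (+y) of the cabinet's front, 155 mm above the table. Along the gate from here: pivot 75 mm, tab 190 mm, nose 290 mm, all 18 mm in front of the middle of the 12 mm thick gate. The gate is 270 mm long, spans heights 12 to 180 mm and opens towards the robot, clockwise seen from above.
- gate (a joint): Angle of the gate in rad: 0 shut, grows as it opens, stop at 1.65. It is stiff enough to stay where it is left. With the bar in its keeper it has only about 0.02 rad of play.
- latch (a joint): Angle of the latch bar in rad: 0 level on its rest pin with its nose behind the keeper's lip, grows as the nose is lifted, at most 0.25; falls back by its own weight. The nose meets the keeper's sprung bumper somewhere between about 0.04 and 0.19 rad: lift until it is just felt, then hold that height while drawing the nose 30 mm out of the keeper.
- keeper: Keeper on the white post at the front's right end (-y): origin on the post's face, 12 mm behind the resting nose's centre; x into the cabinet, z up. Its bracket's height is not measured and varies by 30 mm: the 6 mm thick lip rises 6 to 36 mm over the resting nose's underside; 17 mm over the lip hangs a rubber bumper that gives 1 mm per 5 N (9 N at the tab). The keeper stands at most 8 N.
- cabinet: White and clear knife cabinet, 200 mm deep (x), 340 mm wide (y), 180 mm high, fixed to the table, green gate on its front (-x, towards the robot). Origin at the centre of its underside.
- jar: Small glass jar, 56 mm across, 70 mm high, standing on the cabinet's roof at the hinge side, about 120 mm from the tab; origin under its centre. Leave alone.
- board: Burgundy cutting board 300 x 200 x 10 mm lying at the right; origin under its middle. Leave alone.
- knife: Kitchen knife with black handle, 300 mm long, on the cutting board. Leave alone.
- bowl: Steel bowl, 210 mm across, 85 mm high, at the left; origin under its centre. Leave alone.
- container: Lidded clear food container 158 x 208 x 70 mm at the right of the cabinet; origin under its centre. Leave alone.
- mug: Blue mug, 80 mm across, 92 mm high, left of the cabinet; origin under its centre. Leave alone.
- bottle: Amber glass bottle, 60 mm across, 170 mm high, left of the cabinet; origin under its centre. Leave alone.

How it is judged (in metres and radians):
On the way, in this order (a step that is already met when the one before it is completed fails the run):
1. the latch bar is lifted while the gate is still shut (value of joint latch above 0.025 rad and value of joint gate below 0.05 rad), for 0.05 s.
2. the gate is drawn clear of the keeper (value of joint gate above 0.2 rad), for 0.1 s.
At the end, for the whole second after the job is handed in: The gate stands still, open by more than 1.25 rad (about 72 degrees), and the latch bar is lowered onto its rest pin (under 0.02 rad) (value of joint gate above 1.25 rad and value of joint latch below 0.02 rad and velocity of joint gate between -0.05 and 0.05 rad/s); the robot touches nothing.
It fails at once if the keeper (lip or bumper) is loaded with more than 8 N (contact force between keeper and anything else above 8 N).
It fails at once if the gate is flung faster than 2 rad/s (velocity of joint gate above 2 rad/s or velocity of joint gate below -2 rad/s).
It fails at once if a kitchen thing around the cabinet is pushed more than 30 mm (distance of any of jar, board, knife, bowl, container, mug, bottle from where it was at the start of the episode above 0.03 m).
It also fails if it takes over 72 s, if anything falls off the work surface, if the arm or the gripper's body presses on something with over 40 N, if the wrist force passes 120 N, or if a joint passes its speed limit or range.

## Working session

There is one attempt and no reset: what is moved stays moved. The work goes in short steps, each a Python script; the robot and the scene stay as the last script left them, time stands still between calls to the robot, and variables do not carry over. Pictures are saved under pics/ and viewed, and the job is handed in when it is done.

```bash
ls; mkdir -p pics; python3 - <<'E'
from station import r,cams
import cv2
for n in("scene","top"):
    cv2.imwrite(f"pics/{n}0.png",cams.grab_frame(n)); print(cams.camera_info(n))
print(r.observe())
E
```

```text
pics
{'intrinsics': array([[403.54679452,   0.        , 314.4377221 ],
       [  0.        , 403.54679452, 192.23793286],
       [  0.        ,   0.        ,   1.        ]]), 'extrinsics': array([[-0.06062355, -0.83924774,  0.54035915,  1.24877348],
       [ 0.9980966 , -0.04483333,  0.0423457 ,  0.05225113],
       [-0.01131243,  0.54189778,  0.84036827,  1.24067452],
       [ 0.        ,  0.        ,  0.        ,  1.        ]])}
{'intrinsics': array([[426.89276365,   0.        , 325.79057262],
       [  0.        , 426.89276365, 193.42472027],
       [  0.        ,   0.        ,   1.        ]]), 'extrinsics': array([[ 2.93075429e-02,  9.96565292e-01, -7.74511951e-02,
         4.17608217e-01],
       [-9.99568321e-01,  2.93789934e-02, -2.16992538e-04,
         6.36300761e-03],
       [ 2.05919091e-03,  7.74241205e-02,  9.96996121e-01,
         1.62170897e+00],
       [ 0.00000000e+00,  0.00000000e+00,  0.00000000e+00,
         1.00000000e+00]])}
{'time': 0.1, 'q': array([-7.32216506e+01,  1.96303410e+01,  8.73686469e+01,  3.63764340e-04,
        7.30769651e+01, -8.36453942e+00]), 'joint_vel': array([ 0.0027126 , -0.09570518, -0.13072576,  0.01979798,  0.1443536 ,
       -0.01411603]), 'joint_efforts': array([ 1.35377450e-03, -4.32001340e+01, -2.44696140e+01,  7.19775539e-02,
        5.25939942e-02, -3.10624819e-05]), 'eef_pos': array([ 0.22298565, -0.47490526,  0.22615248]), 'orientation': array([-1.79924906e+02, -1.13931076e-02,  2.51427753e+01]), 'force': array([-0.33767368, -0.24068275, -0.06977286]), 'moment': array([ 0.06539747,  0.03287572, -0.0138518 ]), 'opening': 0.09209579782582684}
```

View pics/scene0.png

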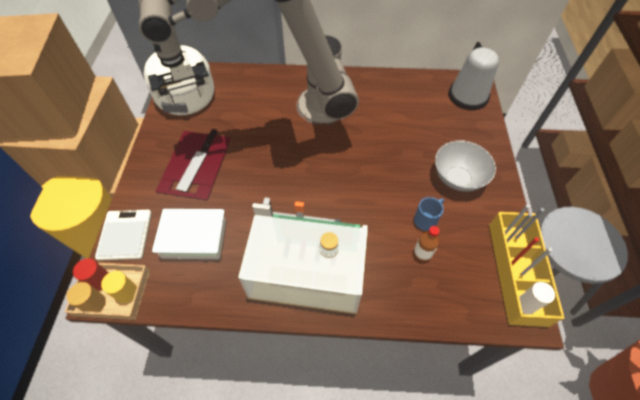

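View pics/top0.png

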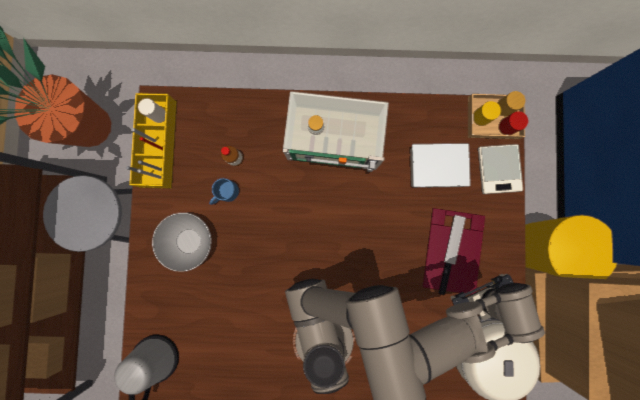

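The scene view shows the cabinet with the orange tab near (299,206). In the top view the tab is at about (343,160), the green gate runs (286,160) to (380,168), and the jar is at (316,123). Next I triangulate.

```bash
cat > h.py <<'E'
from station import r,cams
import cv2, numpy as np
def ray(info,px):
    K=info["intrinsics"];T=info["extrinsics"]
    d=np.linalg.inv(K)@np.array([px[0],px[1],1.]); d=np.array([d[0],-d[1],-d[2]])
    d=T[:3,:3]@d; return T[:3,3],d/np.linalg.norm(d)
def onz(info,px,z):
    o,d=ray(info,px); return o+d*(z-o[2])/d[2]
def proj(info,p):
    T=info["extrinsics"];c=T[:3,:3].T@(np.array(p)-T[:3,3]); v=info["intrinsics"]@np.array([c[0],-c[1],-c[2]]); return v[:2]/v[2]
def tri(rs):
    A=sum(np.eye(3)-np.outer(d,d) for o,d in rs); b=sum((np.eye(3)-np.outer(d,d))@o for o,d in rs); p=np.linalg.solve(A,b)
    return p,[np.linalg.norm(np.cross(p-o,d)) for o,d in rs]
def orange(img):
    hsv=cv2.cvtColor(img,cv2.COLOR_BGR2HSV)
    return cv2.inRange(hsv,(4,190,130),(13,255,255))
def blobs(m,amin=8):
    n,l,s,c=cv2.connectedComponentsWithStats(m); return [(s[i],c[i]) for i in range(1,n) if s[i][4]>=amin]
E
python3 - <<'E'
from h import *
rs=[]
for n,roi in(("scene",(285,190,315,225)),("top",(325,145,360,175))):
    im=cv2.imread(f"pics/{n}0.png");x0,y0,x1,y1=roi
    for s,c in blobs(orange(im[y0:y1,x0:x1])): print(n,s,c+[x0,y0]);b=c+[x0,y0]
    rs.append(ray(cams.camera_info(n),b))
    cv2.imwrite(f"pics/{n}0z.png",cv2.resize(im[y0-30:y1+40,x0-70:x1+60],None,fx=4.5,fy=4.5,interpolation=cv2.INTER_CUBIC))
print(tri(rs)); print(onz(cams.camera_info("top"),b,.23))
E
```

```text
Traceback (most recent call last):
NameError: name 'b' is not defined
```

```bash
sed -i 's/(4,190,130),(13,255,255)/(4,150,110),(14,255,255)/' h.py
python3 - <<'E'
from h import *
rs=[]
for n,roi in(("scene",(285,195,315,225)),("top",(325,145,360,175))):
    im=cv2.imread(f"pics/{n}0.png");x0,y0,x1,y1=roi
    hs=cv2.cvtColor(im,cv2.COLOR_BGR2HSV); 
    print(hs[206,299],hs[160,343])
    cv2.imwrite(f"pics/{n}0z.png",cv2.resize(im[y0-30:y1+40,x0-70:x1+60],None,fx=4.5,fy=4.5,interpolation=cv2.INTER_CUBIC))
    b=None
    for s,c in blobs(orange(im[y0:y1,x0:x1])): print(n,s,c+[x0,y0]);b=c+[x0,y0]
    if b is not None: rs.append(ray(cams.camera_info(n),b))
if len(rs)==2:print(tri(rs)); print(onz(cams.camera_info("top"),b,.23))
E
```

```text
[ 10 184 214] [  9 152 116]
scene [  9   5  11  12 115] [299.        205.3826087]
[  9 169 101] [ 13 222 234]
top [14 13  8  5 38] [342.31578947 159.92105263]
(array([ 0.63966867, -0.04347707,  0.2177424 ]), [np.float64(0.0014152894809976696), np.float64(0.0014152894809976856)])
[ 0.63784384 -0.0444419   0.23      ]
```

View pics/top0z.png

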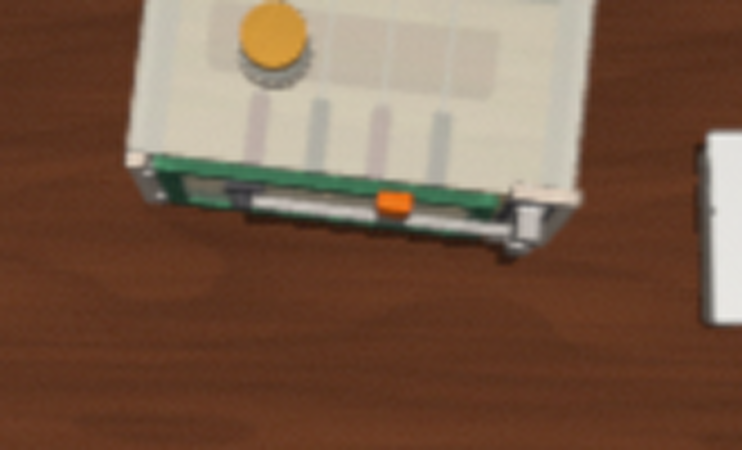

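```bash
python3 - <<'E'
from h import *
i=cams.camera_info("top")
f=lambda z:(np.array(z)/4.5)+[255,115]
a=onz(i,f((155,157)),.18);b=onz(i,f((498,197)),.18);print(a,b,np.degrees(np.arctan2(-(b-a)[0],-(b-a)[1])),np.linalg.norm(a-b))
p=[.5,-.03,.42]
for y in(90,-90,80,-100,0):
    for s in (p,[.64,-.044,.25]):
        q=r.inverse_kinematics(s,[180,0,y]); print(y,None if q is None else np.round(q))
r.movep(p,[180,0,85])
cv2.imwrite("pics/w1.png",cams.grab_frame("wrist")); print(cams.camera_info("wrist"),r.observe()["time"])
E
```

```text
[0.67495767 0.1350715  0.18      ] [ 0.65204795 -0.12575099  0.18      ] 5.019774694992717 0.26182671661404583
90 [-12.  13.  67.   0. 100. -12.]
90 [-11.  31.  65.   0.  84. -11.]
-90 [-12.  13.  67.  -0. 100. 168.]
-90 [-11.  31.  65.  -0.  84. 169.]
80 [-12.  13.  67.   0. 100.  -2.]
80 [-11.  31.  65.   0.  84.  -1.]
-100 [-12.  13.  67.  -0. 100. 178.]
-100 None
0 [-12.  13.  67.  -0. 100.  78.]
0 [-11.  31.  65.  -0.  84.  79.]
{'intrinsics': array([[323.45644736,   0.        , 315.15628672],
       [  0.        , 323.45644736, 200.26160656],
       [  0.        ,   0.        ,   1.        ]]), 'extrinsics': array([[ 9.96033811e-01,  8.47969627e-02,  2.69466503e-02,
         5.07410441e-01],
       [-8.89737057e-02,  9.51182291e-01,  2.95526529e-01,
         4.93658541e-02],
       [-5.71424442e-04, -2.96751959e-01,  9.54954422e-01,
         5.77890629e-01],
       [ 0.00000000e+00,  0.00000000e+00,  0.00000000e+00,
         1.00000000e+00]])} 2.1667
```

View pics/w1.png

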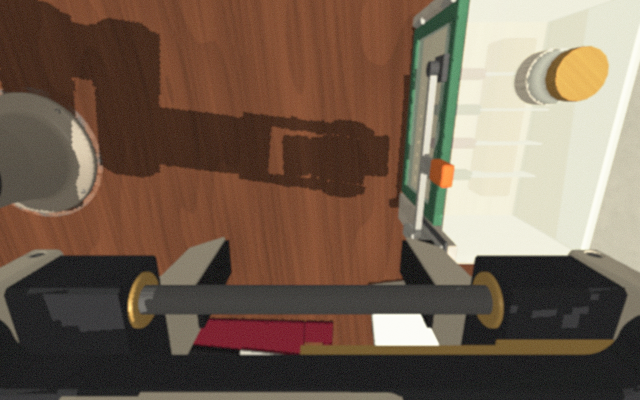

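```bash
python3 - <<'E'
from h import *
im=cv2.imread("pics/w1.png")
cv2.imwrite("pics/w1z.png",cv2.resize(im[30:250,390:490],None,fx=2.7,fy=2.7,interpolation=cv2.INTER_CUBIC)); i=cams.camera_info("wrist")
rs=[]
for s,c in blobs(orange(im[150:200,425:460])): print(s,c+[425,150]); w=c+[425,150]
sc=cams.camera_info("scene");tp=cams.camera_info("top")
R=[ray(sc,(299,205.4)),ray(tp,(342.3,159.9)),ray(i,w)]
print(tri(R),tri([R[0],R[2]]),tri(R[1:]))
hs=cv2.cvtColor(im,cv2.COLOR_BGR2HSV)
g=cv2.inRange(hs,(60,100,40),(90,255,255))
P=[]
for row in list(range(20,150,10))+[195,205,215]:
    xs=np.where(g[row,430:480])[0]
    if len(xs): P.append(onz(i,(430+xs.max()+1,row+.5),.18)[:2])
P=np.array(P); k=np.polyfit(P[:,1],P[:,0],1); print("edge x=a*y+b",k,"yaw",-np.degrees(np.arctan(k[0])),np.abs(np.polyval(k,P[:,1])-P[:,0]).max())
E
```

```text
[  5   9  24  29 534] [441.19101124 172.7659176 ]
(array([ 0.64075708, -0.04279184,  0.21959201]), [np.float64(0.000903081310719536), np.float64(0.0023074038571053914), np.float64(0.0016309835654862643)]) (array([ 0.64155132, -0.04160871,  0.22083554]), [np.float64(0.0001645019061877951), np.float64(0.00016450190618781029)]) (array([ 0.64119469, -0.04347117,  0.21803392]), [np.float64(0.0019314774104560093), np.float64(0.001931477410455914)])
edge x=a*y+b [0.09545922 0.66364861] yaw -5.452887472862127 0.006080059336946442
```

View pics/w1z.png

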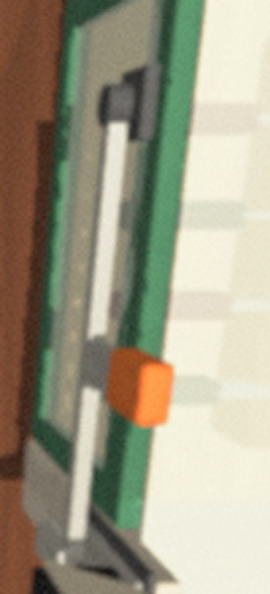

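```bash
python3 - <<'E'
from h import *
im=cv2.imread("pics/w1.png"); i=cams.camera_info("wrist")
hs=cv2.cvtColor(im,cv2.COLOR_BGR2HSV)
g=cv2.inRange(hs,(60,100,40),(90,255,255))
P=[]
for row in list(range(2,160,6))+[192,200,208,216,222]:
    xs=np.where(g[row,400:480])[0]
    if len(xs): 
        p=onz(i,(400+xs.max()+1,row+.5),.18)[:2];P.append(p); print(row,400+xs.min(),401+xs.max(),p.round(4))
P=np.array(P)
l=cv2.fitLine(P.astype(np.float32),cv2.DIST_HUBER,0,0.0005,0.001).ravel();print(l,np.degrees(np.arctan2(-l[0],l[1])))
m=orange(im[150:200,425:465]);c=max(cv2.findContours(m,0,2)[0],key=cv2.contourArea)[:,0]+[425,150]
print(cv2.approxPolyDP(c,1.5,True)[:,0].tolist())
for cx in (.636,.641):
  for z in (.237,.197):
    print(cx,z,[proj(i,[cx+sx*.007*.996-(-.09)*sy*.013, -.0425+sx*.007*-.09+sy*.013,z]).round(1).tolist() for sx,sy in((-1,1),(1,1),(1,-1),(-1,-1))])
E
```

```text
2 458 465 [0.6776 0.1351]
8 449 460 [0.6725 0.1298]
14 441 465 [0.6782 0.1234]
20 431 465 [0.6785 0.1175]
26 424 463 [0.6766 0.1118]
32 416 464 [0.6779 0.1056]
38 415 462 [0.676  0.0998]
44 416 461 [0.6752 0.0937]
50 414 457 [0.671  0.0879]
56 414 456 [0.6701 0.0818]
62 414 458 [0.6726 0.0752]
68 414 459 [0.674  0.0687]
74 412 455 [0.6697 0.0627]
80 412 451 [0.6653 0.0566]
86 452 453 [0.6679 0.0498]
92 446 447 [0.6612 0.0437]
98 411 455 [0.6707 0.0362]
104 410 455 [0.671  0.0294]
110 410 452 [0.6677 0.0228]
116 409 451 [0.6668 0.016 ]
122 408 451 [0.667 0.009]
128 408 452 [0.6685 0.0018]
134 407 451 [ 0.6675 -0.0053]
140 407 448 [ 0.6641 -0.0122]
146 439 449 [ 0.6656 -0.0197]
152 407 449 [ 0.6658 -0.0271]
158 406 407 [ 0.6143 -0.0299]
192 405 437 [ 0.6522 -0.0772]
200 432 441 [ 0.6576 -0.0885]
208 426 442 [ 0.6592 -0.0995]
216 430 440 [ 0.6569 -0.1104]
222 433 440 [ 0.6571 -0.1189]
[0.08896953 0.9960343  0.66822404 0.02346083] -5.1043277
[[432, 160], [430, 178], [442, 187], [449, 186], [453, 167], [440, 159]]
0.636 0.237 [[436.4, 165.5], [449.5, 165.5], [446.6, 189.1], [433.7, 189.1]]
0.636 0.197 [[424.4, 158.9], [436.2, 158.9], [433.7, 180.4], [422.2, 180.3]]
0.641 0.237 [[441.1, 165.1], [454.2, 165.1], [451.2, 188.7], [438.3, 188.7]]
0.641 0.197 [[428.6, 158.5], [440.4, 158.6], [437.9, 180.0], [426.3, 180.0]]
```

Tab at about (0.640,-0.0425) and gate yaw about -5.1°: the predicted corners match the wrist contour within 2–3 px. Moving above it and looking again before the descent.

```bash
python3 - <<'E'
from h import *
r.gripper_to(.05,force=25)
r.movep([.6395,-.0425,.285],[180,0,84.9])
cv2.imwrite("pics/w2.png",cams.grab_frame("wrist"));o=r.observe(); print(o["eef_pos"],o["force"],o["time"],o["opening"])
for y in (84.9,50,20,5,0): pass
E
```

```text
[ 0.63945472 -0.04249619  0.28735571] [-1.00712777 -0.17882552  0.40577171] 3.8583 0.049937982597471314
```

View pics/w2.png

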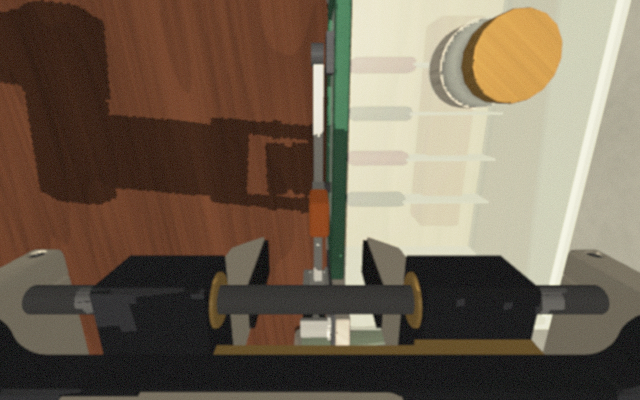

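```bash
python3 - <<'E'
from h import *
im=cv2.imread("pics/w2.png"); i=cams.camera_info("wrist")
m=orange(im[170:250,295:345]);m|=cv2.inRange(cv2.cvtColor(im[170:250,295:345],cv2.COLOR_BGR2HSV),(4,150,60),(14,255,255))
c=max(cv2.findContours(m,0,2)[0],key=cv2.contourArea)[:,0]+[295,170]
print(cv2.boundingRect(c),cv2.approxPolyDP(c,1.5,True)[:,0].tolist())
x,y,w,h=cv2.boundingRect(c)
for z in (.237,.217):print(z,[onz(i,p,z).round(4).tolist() for p in ((x,y+h/2),(x+w,y+h/2),(x+w/2,y),(x+w/2,y+h))])
P=[]
hs=cv2.cvtColor(im,cv2.COLOR_BGR2HSV);g=cv2.inRange(hs,(60,100,30),(90,255,255))
for row in range(5,250,5):
    xs=np.where(g[row,326:365])[0]
    if len(xs)>3:P.append(onz(i,(327+xs.max(),row+.5),.18)[:2])
P=np.array(P,np.float32);l=cv2.fitLine(P,cv2.DIST_HUBER,0,.0005,.001).ravel();print(l,np.degrees(np.arctan2(-l[0],l[1])))
E
```

```text
(295, 187, 34, 63) [[326, 190], [312, 190], [309, 187], [310, 189], [308, 189], [309, 191], [305, 196], [305, 191], [303, 195], [303, 192], [295, 194], [297, 199], [300, 197], [302, 200], [303, 196], [308, 195], [308, 198], [305, 198], [308, 200], [306, 207], [308, 209], [305, 212], [303, 207], [306, 203], [304, 203], [305, 201], [302, 203], [297, 201], [299, 205], [295, 206], [297, 210], [295, 212], [295, 234], [297, 233], [295, 249], [306, 249], [306, 246], [308, 249], [311, 249], [311, 242], [309, 243], [308, 241], [312, 240], [313, 236], [322, 236], [324, 238], [328, 234]]
0.237 [[0.6263, -0.0388, 0.237], [0.6496, -0.0409, 0.237], [0.64, -0.0175, 0.237], [0.6357, -0.0635, 0.237]]
0.217 [[0.6244, -0.0461, 0.217], [0.6499, -0.0484, 0.217], [0.6394, -0.0228, 0.217], [0.6347, -0.0733, 0.217]]
[0.09110278 0.9958415  0.6728146  0.04124323] -5.2270517
```

Refined tab (0.6417,-0.0415), yaw -5.2° (gate edge gives a consistent x = 0.641). Descending and gripping.

```bash
cat >> h.py <<'E'
C=np.radians(-5.2)
X=np.array([np.cos(C),np.sin(C),0]);U=np.array([-np.sin(C),np.cos(C),0]);Z=np.array([0,0,1.])
TAB=np.array([.6417,-.0415,.217]); PIV=TAB+.115*U-.062*Z; HIN=TAB+.19*U+.018*X
E
python3 - <<'E'
from h import *
p=TAB.copy();p[2]=.285
r.servo_line(p,[180,0,84.8]);r.pause(.2)
f0=r.observe()["force"];print(f0)
p[2]=.203
print(r.servo_line(p,max_speed=.06,threshold=6));r.pause(.2);o=r.observe();print(o["eef_pos"],o["force"])
r.gripper_to(.0,force=15);r.pause(.3)
o=r.observe();print(o["opening"],o["eef_pos"],o["force"],o["moment"],o["time"])
cv2.imwrite("pics/w3.png",cams.grab_frame("wrist"));cv2.imwrite("pics/s3.png",cv2.resize(cams.grab_frame("scene")[150:290,220:400],None,fx=4,fy=4))
E
```

```text
[ 0.85032287 -0.47936958 -0.35149008]
False
[ 0.64178782 -0.04151397  0.20326637] [-0.0684569  -0.41123474 -0.70921345]
0.013989995378210624 [ 0.64173623 -0.04148039  0.20300573] [-0.30056508  0.0235212  -0.62655255] [-0.03909796 -0.1124875  -0.0163353 ] 6.9833
```

View pics/w3.png

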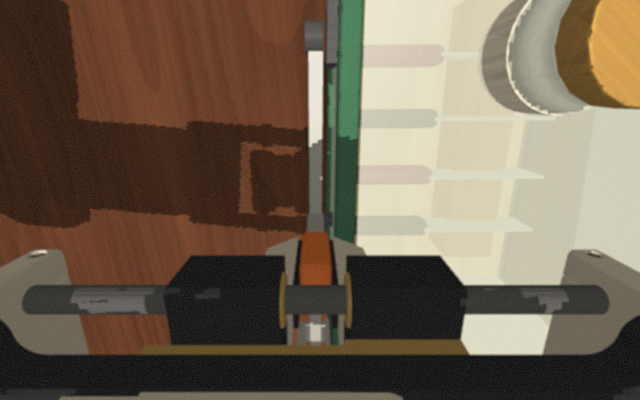

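View pics/s3.png

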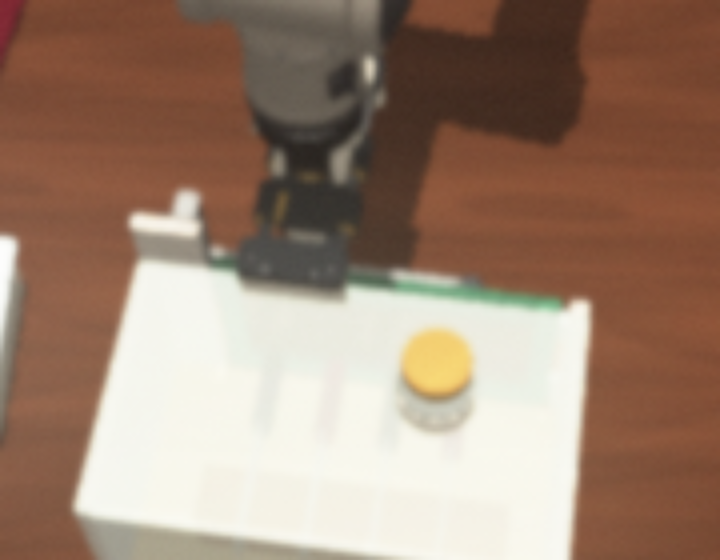

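```bash
cat >> h.py <<'E'
from scipy.spatial.transform import Rotation as Ro
import json
P0=TAB.copy();P0[2]=.203
R0=Ro.from_euler('xyz',[180,0,84.8],degrees=True)
def pose(th,ga):
    A=Ro.from_rotvec(-th*X); p=PIV+A.apply(P0-PIV)
    G=Ro.from_rotvec(-ga*Z); p=HIN+G.apply(p-HIN)
    return p,(G*A*R0).as_euler('xyz',degrees=True)
def tang(th):
    return Ro.from_rotvec(-th*X).apply(np.cross(-X,TAB-PIV))/np.linalg.norm(TAB-PIV)
def go(th,ga,v=.02,thr=None):
    p,e=pose(th,ga); return r.servo_line(p,e,max_speed=v,threshold=thr)
E
python3 - <<'E'
from h import *
r.gripper_to(0,force=30);r.pause(.1)
log=[]
def F(n=3):
    fs=[]
    for _ in range(n): r.pause(.02); fs.append(r.observe()["force"])
    return np.mean(fs,0)
print(tang(0),F())
t0=r.observe()["time"]
go(.03,0,.02,5);r.pause(.15)
th=.03;print("at .03",F().round(2),r.observe()["time"]-t0)
L=[]
while th<.19:
    th+=.002
    s=go(th,0,.02,3.5)
    f=F(2);ft=-f@tang(th);L.append(ft)
    b=np.median(L[-9:-1]) if len(L)>1 else ft
    if len(L)%4==0 or ft-b>1.2: print(round(th,3),f.round(2),round(ft,2),round(ft-b,2),s,round(r.observe()["time"],2))
    if ft-b>2.2 : break
    if r.observe()["time"]-t0>24: break
json.dump(th,open("th.json","w"))
E
```

```text
[0.04301025 0.47260311 0.88022521] [ 0.55748775  0.11701625 -0.18291651]
at .03 [ 0.34  0.3  -1.23] 0.5332999999999997
0.038 [-0.84 -0.27 -1.64] 1.59 0.25 False 9.12
0.046 [-0.99 -0.29 -1.73] 1.68 0.27 False 10.25
0.054 [-0.46 -0.11 -1.58] 1.43 -0.21 False 11.38
0.062 [-0.3  -0.71 -2.  ] 2.09 0.48 False 12.52
0.07 [-0.29  0.21 -1.32] 1.02 -0.5 False 13.65
0.078 [-0.74 -0.44 -2.04] 1.98 -0.03 False 14.78
0.086 [-0.62  0.18 -2.9 ] 2.36 0.59 False 15.92
0.094 [ 0.07  0.7  -2.07] 1.33 -0.31 False 17.05
0.102 [-0.08 -0.44 -1.8 ] 1.74 0.06 False 18.18
0.11 [-0.07  0.36 -2.02] 1.46 -0.24 False 19.32
0.118 [ 0.02 -0.11 -2.5 ] 2.11 0.35 False 20.45
0.126 [-0.67  0.19 -2.37] 1.85 0.22 False 21.58
0.134 [-0.1  -0.36 -1.94] 1.78 0.12 False 22.72
0.142 [-0.3  -0.48 -2.45] 2.27 0.58 False 23.85
0.15 [-0.47 -0.17 -1.77] 1.54 -0.15 False 24.98
0.158 [-0.36 -0.9  -1.65] 1.87 0.17 False 26.12
0.162 [-0.1  -1.59 -3.08] 3.41 1.7 False 26.68
0.164 [ 0.69 -2.11 -3.96] 4.38 2.67 False 26.97
```

Soft stop felt at about 0.162 rad: two consecutive rises, roughly 1.6 N at the nose. I'll ease back about 0.8 mm at the nose and draw it out slowly.

```bash
python3 - <<'E'
from h import *
go(.1605,0,.02);r.pause(.1)
print(r.observe()["force"].round(2))
ga=0
while ga<.2:
    ga=round(ga+.02,3)
    s=go(.1605,ga,.03,8)
    o=r.observe();print(ga,o["force"].round(2),s,round(o["time"],2))
    if s: break
cv2.imwrite("pics/w4.png",cams.grab_frame("wrist"))
cv2.imwrite("pics/s4.png",cv2.resize(cams.grab_frame("scene")[150:290,220:400],None,fx=4,fy=4))
E
```

```text
[-0.15 -1.8  -4.34]
0.02 [-0.73 -1.36 -3.45] False 27.59
0.04 [-0.91 -0.53 -3.81] False 27.87
0.06 [-1.   -0.34 -3.15] False 28.14
0.08 [-0.04  1.2  -2.89] False 28.42
0.1 [-0.25 -0.12 -1.97] False 28.69
0.12 [-0.84 -0.37 -3.13] False 28.97
0.14 [-0.04  0.06 -3.11] False 29.24
0.16 [-0.06  0.27 -2.96] False 29.52
0.18 [-1.28  0.6  -2.69] False 29.79
0.2 [-0.67 -0.19 -2.9 ] False 30.07
```

View pics/w4.png

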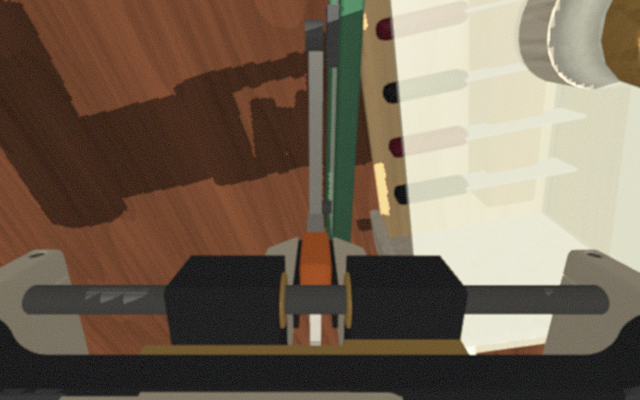

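View pics/s4.png

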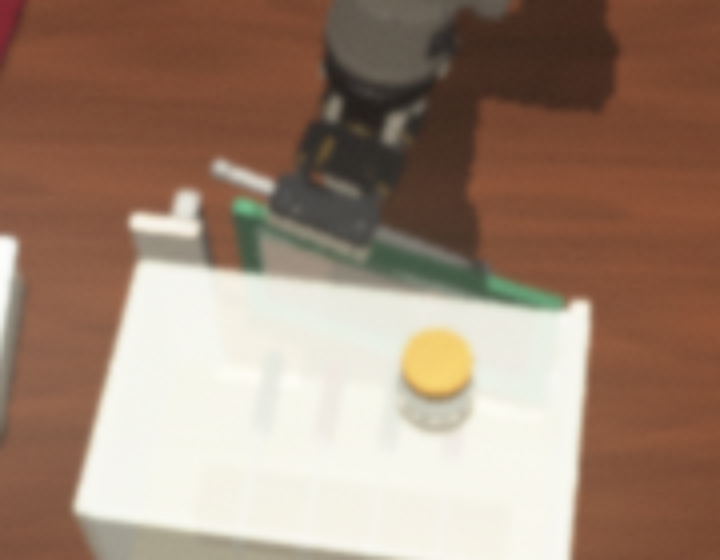

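The nose is out and the gate is open about 0.2 rad, with the jar undisturbed. Continuing the swing and then lowering the bar.

```bash
python3 - <<'E'
from h import *
ga=.2
while ga<1.45:
    ga=round(min(ga+.0625,1.45),4)
    s=go(.1605,ga,.07,12)
    o=r.observe()
    print(ga,o["force"].round(1),round(o["moment"][2],2),s,round(o["time"],2))
    if s: break
print(o["q"].round(0),pose(.16,ga)[0],o["eef_pos"])
cv2.imwrite("pics/s5.png",cv2.resize(cams.grab_frame("scene")[100:300,190:450],None,fx=3,fy=3))
E
```

```text
0.2625 [-0.6  0.8 -2.4] -0.07 False 30.48
0.325 [-0.3  0.9 -3.2] -0.06 False 30.78
0.3875 [ 0.3  0.5 -3. ] -0.05 False 31.09
0.45 [ 0.2  0.  -3. ] -0.11 False 31.4
0.5125 [-0.2  0.6 -2.7] -0.04 False 31.71
0.575 [ 0.6  0.7 -3.4] -0.09 False 32.02
0.6375 [ 0.3  1.5 -2.9] -0.06 False 32.33
0.7 [ 0.2  0.6 -2.2] -0.01 False 32.63
0.7625 [ 1.2  0.4 -4. ] -0.06 False 32.94
0.825 [ 0.5  1.6 -3.3] -0.01 False 33.25
0.8875 [ 0.1 -0.  -3.9] -0.02 False 33.56
0.95 [ 0.5  0.2 -3.6] -0.03 False 33.87
1.0125 [ 2.   0.4 -3.1] -0.04 False 34.17
1.075 [ 1.8  0.4 -3.1] -0.06 False 34.48
1.1375 [ 2.1  0.3 -3.6] -0.06 False 34.79
1.2 [ 1.7  0.9 -3.8] 0.01 False 35.1
1.2625 [ 2.   0.6 -3.8] -0.0 False 35.41
1.325 [ 1.7  1.3 -3.4] 0.0 False 35.72
1.3875 [ 2.5 -0.  -4.9] 0.03 False 36.02
1.45 [ 2.8  0.4 -4. ] 0.0 False 36.33
[ 9. 25. 81.  1. 83. 97.] [0.49550323 0.15864574 0.2207085 ] [0.49561264 0.15814303 0.22074627]
```

View pics/s5.png

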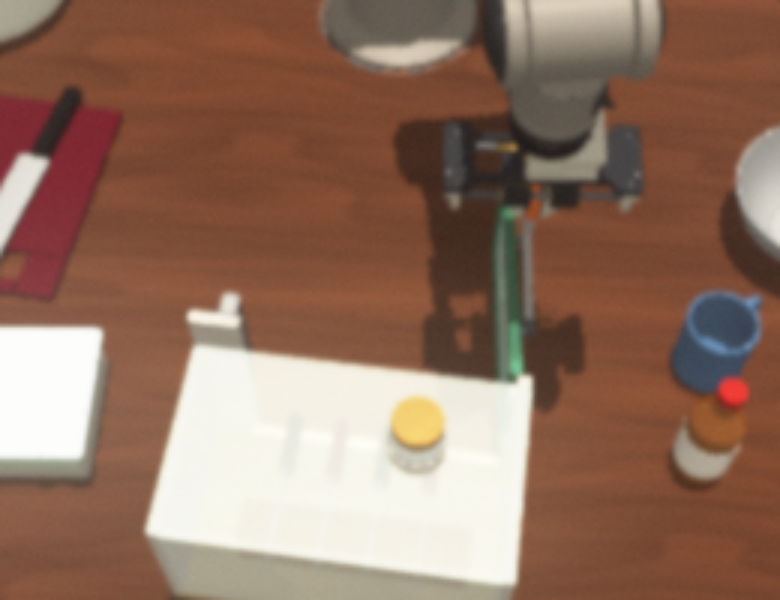

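```bash
python3 - <<'E'
from h import *
for th in (.12,.08,.04,.02,.01,.004,.0):
    s=go(th,1.45,.04,5);o=r.observe();print(th,o["force"].round(1),s,round(o["time"],2))
    if s: break
r.pause(.2);print(r.observe()["force"].round(1))
r.gripper_to(.05,force=20);r.pause(.2);o=r.observe();print(o["opening"],o["force"].round(1))
p=o["eef_pos"].copy();p[2]+=.12
print(r.servo_line(p,max_speed=.08,threshold=8));r.pause(.3)
o=r.observe();print(o["eef_pos"],o["force"].round(1),o["time"])
cv2.imwrite("pics/w6.png",cams.grab_frame("wrist"))
cv2.imwrite("pics/s6.png",cv2.resize(cams.grab_frame("scene")[100:300,190:450],None,fx=3,fy=3))
E
```

```text
0.12 [ 3.9  0.1 -5.6] False 36.66
0.08 [ 4.1 -0.7 -6.4] False 36.93
0.04 [ 4.1 -0.  -5.7] False 37.21
0.02 [ 4.3 -0.4 -5.3] False 37.46
0.01 [ 4.7 -1.5 -5.8] False 37.71
0.004 [ 4.2 -1.3 -6.6] False 37.96
0.0 [ 4.4 -1.4 -6.2] False 38.21
[ 4.5 -1.3 -5.1]
0.04982293112852453 [-1.2  0.3 -0.8]
False
[0.48634516 0.15835414 0.3228591 ] [ 0.8 -0.2 -0.4] 41.3333
```

View pics/w6.png

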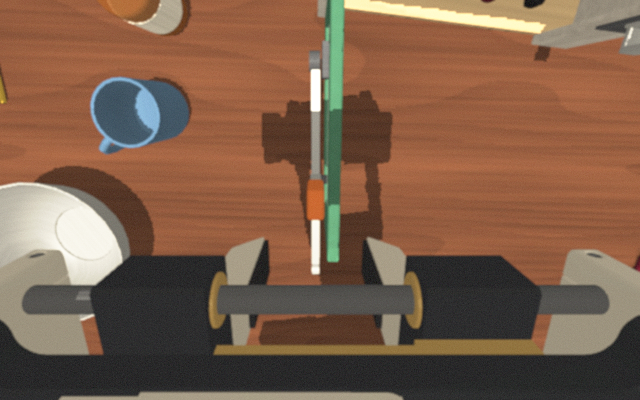

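View pics/s6.png

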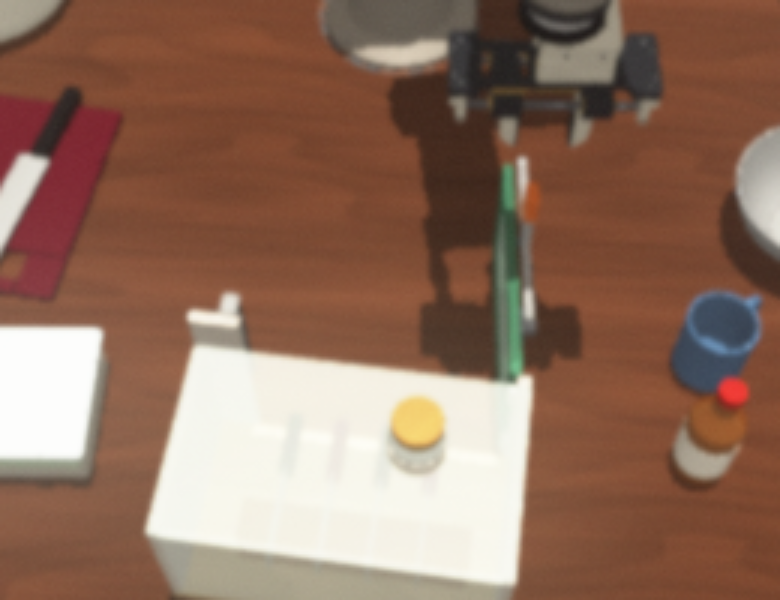

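```bash
python3 - <<'E'
from h import *
sc=cams.camera_info("scene");w=cams.camera_info("wrist")
G=Ro.from_rotvec(-1.45*Z)
for th in(0,.05,.16):
    A=Ro.from_rotvec(-th*X)
    g=lambda p:HIN+G.apply(PIV+A.apply(p-PIV)-HIN)
    t=g(TAB+.02*Z);n=g(PIV-.215*U+.007*Z)
    s=lambda q:((q-[190,100])*3).round(0)
    print(th,"tabtop w",proj(w,t).round(1),"scene",s(proj(sc,t)),"nose w",proj(w,n).round(1),s(proj(sc,n)),"pivot w",proj(w,g(PIV)).round(1),s(proj(sc,g(PIV))))
E
```

```text
0 tabtop w [315.2 206.1] scene [532. 188.] nose w [315.1 270.6] [521. 158.] pivot w [315.1  61.3] [528. 325.]
0.05 tabtop w [315.2 203.2] scene [532. 188.] nose w [315.2 275.1] [522. 152.] pivot w [315.1  61.3] [528. 325.]
0.16 tabtop w [315.2 194.6] scene [534. 190.] nose w [315.2 284.3] [524. 141.] pivot w [315.1  61.3] [528. 325.]
```

The observed nose, at (315,272) in the wrist view and (521,158) in the zoomed scene view, matches the lowered-bar prediction at a gate angle of about 1.45 rad. Handing in.

```bash
python3 -c "
from station import r
r.pause(.3);print(r.observe()['force'],r.observe()['time']);r.job_done()"
```

```text
[ 0.59000642 -0.28323401 -0.46225053] 41.7333
the job is handed in; nothing more can be done
```

The knife cabinet gate is standing open at about 1.45 rad (83°) with the latch bar lowered, and I handed the job in at 41.7 s of the 72 s. The hand-in reports no verdict.

- **Lift:** I gripped the orange tab across its 14 mm thickness and lifted the bar along its pivot arc in 0.002 rad steps. I felt the keeper's soft stop at about 0.162 rad, estimated at 1.6 N on the nose. I eased back slightly to 0.1605 rad before drawing out.
- **Swing:** I drew the nose out at that height, swung the gate gently, lowered the bar, let go and lifted the arm clear straight up. No force threshold tripped on the way.
- **Last checks:** The nose in both the wrist and scene pictures matched the lowered-bar prediction within about 2 pixels. That resolves the bar angle only to about 0.02 rad, which is also the limit. In the last scene picture the jar, mug, bottle, container, board and knife looked unmoved. I did not measure their positions. The force on the tool was near zero.
- **Unexplained readings:** After the slight back-off, the downward force on the tool did not drop at once; it eased only as the nose came out. While I lowered the bar, the tool still read about 5–6 N of downward pull even at the rest angle, so the rest pin was not clearly felt. The force went away when I opened the fingers.

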